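Clamp the soldering tile and flip the status sign to red

ROBOT

A 6-joint arm with a two-finger parallel gripper is mounted at the origin on a cart in front of the work surface, level with it; the furniture and walls round the work are solid. World frame = base frame: x ahead of the robot, y to its left, z up, the work surface at z = 0. Lengths are in m, angles in rad, forces in N, time in s.
With the tool pointing down it reaches from about 0.35 to 0.925 m from the base axis. Payload 6.4 kg.
Tool frame: the origin (TCP) lies on the centre line of the jaws, within the pads' length; the fingertips stand 17 mm ahead of it and the grasp point (between the pads) lies 2 mm behind it; z points along the fingers, y is the line along which they close (so a half turn about z gives the same grasp; the last joint's range is limited). The gripper opens to 85 mm and grips with 20 to 120 N. Pads are 22 mm wide; open, the fingers measure 114 mm over their backs; the gripper's body (76 mm by 85 mm) begins 54 mm behind the grasp point. The pads swing forward as they close: fully open they stand 13 mm farther back than shut.
Start: joints at [1.131, 0.245, 1.558, -0, 1.339, -0.174], TCP at [0.171, 0.627, 0.248] pointing down, gripper open.
Joint ranges: [-3.13, 3.13], [-1.02, 2.26], [0.13, 2.54], [-0.95, 4.09], [0.21, 2.88], [-2.74, 2.74]. Speed limits (rad/s): [2.57, 2.57, 3.14, 3.14, 3.14, 3.14].

INTERFACE

Orientations are given as a 3x3 rotation matrix whose columns are the frame's x, y, z axes.
In Python, from station import manip gives the robot as it stands.
- The arm moves only by the shell command python3 jog.py 'ROWS' [OPENING] [FORCE]. ROWS is a JSON list of rows, 1 to 10 of them, each an object with the fields x, y, z (the shift in mm), twist (a turn about the tool's z in rad); a field left out counts as zero; each row shifts and turns the commanded pose from where the row before left it, along the tool's axes as they then stand; what a row does not reach is not made up. A row lasts 1/10 s, in which the tool goes at most 0.05 m and 0.15 rad, less where a joint would pass 70% of its speed; a pose out of reach is approached as far as the arm can. OPENING is the finger opening in m, set as the command begins (- or left out keeps the last). The fingers move at their own pace and stop on an object; FORCE is the grip in N (left out, the last holds). Time passes only in rows, so rows that do not move let the fingers close. It prints the time, the measured TCP pose, the force, the opening and the grip force at its end. Input that does not fit is refused with a message, and nothing moves.
- manip.sense(): the state, without advancing time (a new reading comes with each control period).
- manip.capture(name): name is "side" or "top"; returns the picture (480x640x3 uint8, blue, green, red); there is no depth.
- manip.camera_model(name): a dict with "camera_matrix" (3x3 intrinsics, pixels), "R" (3x3) and "t" (3): a world point X has camera coordinates R X + t. Camera axes: x right, y down, z forward; pixel columns grow to the right and rows downward; lengths in m; the calibration is good to about 2 mm. A picture is of the moment at which its call begins. camera_model takes no time and is no camera call.
- manip.sign_off(): hands the job in; it is judged then, once.
The state is a dict: "time": time; "joints": joint angles; "qd": joint speeds; "tau": joint torques, N m; "ee_pos": TCP position; "tcp_rot": TCP orientation; "contact_force": force on the tool from outside, world axes, zero at the start; "ft_torque": the same for the moment, N m; "opening": finger opening in m; "grasp_force": force on a finger pad.
Only numpy, scipy, OpenCV 4.12 (cv2) and the standard library are available. Lean on these libraries where they do the work, as an engineer would, in place of code of your own. Each camera call takes 0.05 s, during which the arm holds its last target. There are 200 camera calls.

TASK

Make the soldering fixture ready for use: slide the scorched tile back between the guide rails until it rests against the rear stop, then swing the raised hold-down arm down until its rubber pad rests on the tile. After that mark the fixture as in use by spinning the two-sided status sign half a turn, so that its red face points to the front where the green one was, with the panel square to its base. Leave the round tin and the flux jar where they stand.

Things in the scene. Friction and masses are not known exactly. Their poses are not given: they have to be found in the camera images.
- fixture: Hold-down fixture, fixed. Origin on the bench, z up; open front towards its -x, rear +x. Blue-painted plate 6 mm thick, x -120 to +85 mm, y +-64 mm. Two dark steel rails along x, 12 mm high, 86 mm apart inside, x -57 to +58 mm, with flared mouths to x -81 mm. Rear stop bar: front face at x = +50 mm, top 20 mm above the bench. Two hinge cheeks at x = 72, y = +-17 mm, 60 mm high.
- clamp_hinge (a point): Middle of the hold-down arm's hinge line, fixed to the fixture at its x = +72 mm, z = +50 mm; the hinge line runs along the fixture's y. Axes as the fixture's. The hinge is stiff (0.15 N m) and stays where it is left: about 2.5 N at 60 mm from the hinge moves it.
- hold_down (a joint): Hold-down arm's angle, rad. 0: level, pointing to the fixture's -x, pad just on a seated tile; positive: tip raised (starts 0.95 to 1.2, limit 1.4); with no tile it would go below 0. Steel arm 18 mm wide, 8 mm thick, centred on the hinge line; orange tip 22x21x11 mm ends 104 mm from the hinge. Rubber pad 22 mm across, 75 mm from the hinge, underside 28 mm below the arm's mid-plane.
- tile: Loose scorched brown tile, 106 (x) x 82 (y) x 16 mm, about 0.16 kg. Origin at the centre of its underside. Starts on the fixture's plate in the mouth of the rails, its x nearly along the fixture's x, its centre 48 to 63 mm in front (-x) of the fixture's origin. Against the rear stop its centre is at x = -3 mm in the fixture's frame, its top 22 mm above the bench.
- sign_stand: Status sign's stand, fixed. Origin on the bench, z up. Dark steel base 80 (x) x 120 (y) x 14 mm; a white line along one long edge marks its front, its own -x. On its z axis a spindle carries the sign panel: 150 mm wide, 100 mm high, 13 mm thick, upright, centred on the axis, from 70 to 170 mm above the bench; a 14 mm cap on the axis reaches to 176 mm.
- sign_panel (a joint): Sign panel's angle about the stand's z axis, rad, counter-clockwise from above positive. 0: green face (white disc) to the stand's front (-x), panel along the stand's y; +3.14 or -3.14: red face (white bar) to the front. Starts within +-0.35 of 0. Can be turned either way, no stop before 6.2; light friction (0.04 N m), stays where it is left.
- screw_tin: Bystander: round olive tin, 68 mm across, 31 mm high, loose, origin at the centre of its underside.
- flux_jar: Bystander: white jar with green lid, 53 mm across, 48 mm high, loose, origin at the centre of its underside.

How it is judged:
By the outcome, as a careful person would: the job done as asked, in the order asked, and still so for the second after the job is handed in, with the robot touching nothing.
It also fails if it takes over 64 s, if anything falls off the work surface, if the arm or the gripper's body presses on something with over 40 N, if the wrist force passes 120 N, or if a joint passes its speed limit or range.

## Working session

There is one attempt and no reset: what is moved stays moved. The work goes in short steps, Python scripts to look and compute and a shell command to move; the robot and the scene stay as the last step left them, time stands still between calls to the robot, and variables do not carry over. Pictures are saved under pics/ and viewed, at most 10 in all, crops included, and the job is handed in when it is done.

```bash
ls; mkdir -p pics; python3 - <<'E'
from station import manip
import cv2, numpy as np
for n in("top","side"):
    cv2.imwrite(f"pics/{n}0.png",manip.capture(n)); m=manip.camera_model(n)
    print(n,np.round(m["camera_matrix"],1).tolist(),np.round(m["R"],3).tolist(),np.round(m["t"],3).tolist())
s=manip.sense(); print(s["time"],s["tcp_rot"],s["ee_pos"])
E
```

```text
jog.py
pics
station.py
top [[535.3, 0.0, 312.3], [0.0, 535.3, 245.1], [0.0, 0.0, 1.0]] [[0.017, -1.0, -0.026], [-0.998, -0.015, -0.061], [0.061, 0.027, -0.998]] [-0.085, 0.551, 0.929]
side [[624.7, 0.0, 319.0], [0.0, 624.7, 240.7], [0.0, 0.0, 1.0]] [[-0.949, -0.314, 0.014], [-0.224, 0.646, -0.73], [0.22, -0.696, -0.684]] [0.493, 0.232, 0.748]
0.1 [[-9.64889087e-01  2.62656617e-01 -7.42819406e-04]
 [ 2.62657501e-01  9.64887799e-01 -1.60356220e-03]
 [ 2.95551159e-04 -1.74236676e-03 -9.99998438e-01]] [0.17053053 0.62673505 0.24727891]
```

View pics/top0.png

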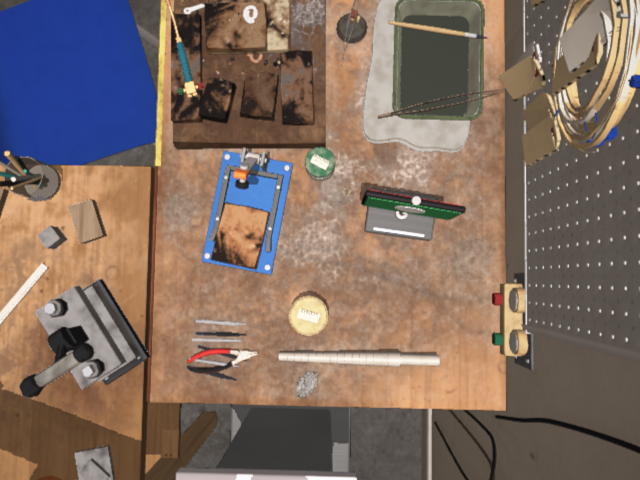

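View pics/side0.png

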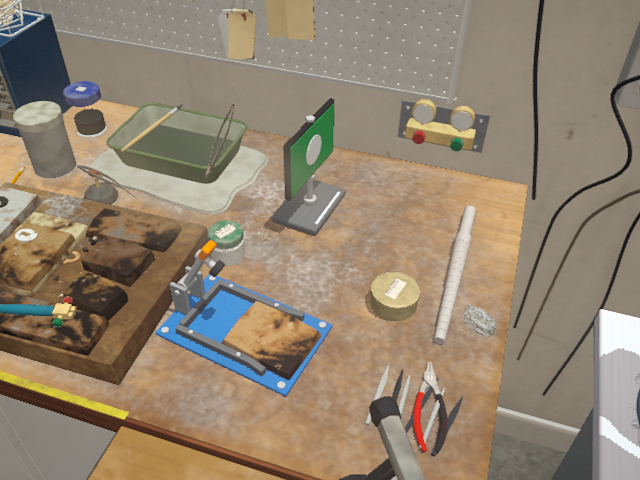

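The top view shows the fixture (blue plate) around (248,212) with the tile in its mouth at (240,236), and the sign at (410,205). The jar is at (320,163) and the tin at (309,315). The side view shows the raised arm with its orange tip at (207,248). I'll enlarge crops to get exact pixels.

```bash
python3 - <<'E'
import cv2
a=cv2.imread("pics/top0.png")
cv2.imwrite("pics/c1.png",cv2.resize(a[140:280,195:345],None,fx=4,fy=4,interpolation=cv2.INTER_CUBIC))
cv2.imwrite("pics/c2.png",cv2.resize(a[180:250,350:480],None,fx=5,fy=5,interpolation=cv2.INTER_CUBIC))
E
```

```text
(no output)
```

View pics/c1.png

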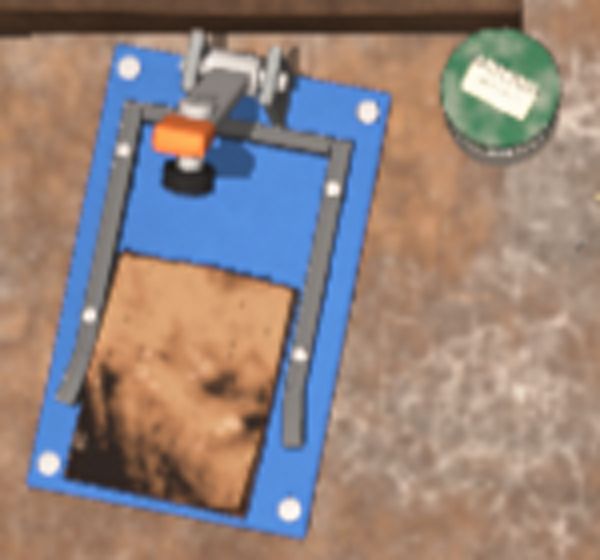

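View pics/c2.png

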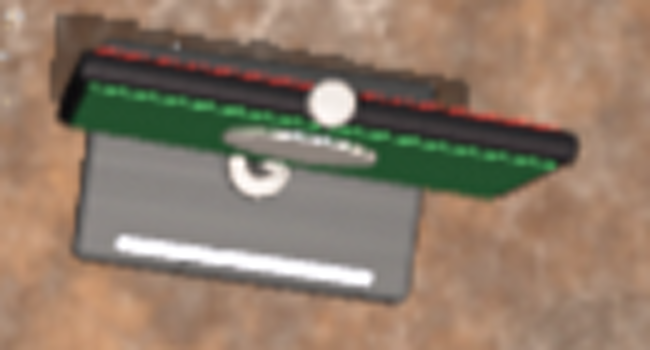

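Crop c1 gives the plate corners (117,45), (390,95), (305,538), (30,487) and the tile top corners (122,252), (297,290), (245,517), (65,480). Crop c2 gives the cap at (332,103), the panel's top mid-line from (85,70) to (572,150), and the base front line from (118,242) to (370,278).

```bash
cat > h.py <<'E'
import numpy as np, cv2
from station import manip
def ray(n,uv,z):
    m=manip.camera_model(n);K,R,t=[np.array(m[k],float) for k in("camera_matrix","R","t")]
    d=R.T@np.linalg.inv(K)@np.array([uv[0],uv[1],1]);c=-R.T@t.ravel()
    return c+d*(z-c[2])/d[2]
def proj(n,X):
    m=manip.camera_model(n);K,R,t=[np.array(m[k],float) for k in("camera_matrix","R","t")]
    p=K@(R@np.array(X)+t.ravel());return p[:2]/p[2]
def fit(L,W):
    L=np.array(L)-0;lc=L.mean(0);wc=W.mean(0);H=(L-lc).T@(W-wc)
    a=np.arctan2(H[0,1]-H[1,0],H[0,0]+H[1,1]);R=np.array([[np.cos(a),-np.sin(a)],[np.sin(a),np.cos(a)]])
    o=wc-R@lc;return o,a,np.abs(W-(L@R.T+o)).max()
E
python3 - <<'E'
from h import *
c1=lambda p,z:ray("top",((p[0]+.5)/4-.5+195,(p[1]+.5)/4-.5+140),z)[:2]
c2=lambda p,z:ray("top",((p[0]+.5)/5-.5+350,(p[1]+.5)/5-.5+180),z)[:2]
W=np.array([c1(p,.006) for p in[(117,45),(390,95),(305,538),(30,487)]])
o,a,e=fit([(.085,.064),(.085,-.064),(-.12,-.064),(-.12,.064)],W);print("fixture",o,a,e)
W=np.array([c1(p,.022) for p in[(122,252),(297,290),(245,517),(65,480)]])
to,ta,e=fit([(.053,.041),(.053,-.041),(-.053,-.041),(-.053,.041)],W);print("tile",to,ta,e)
R=np.array([[np.cos(a),-np.sin(a)],[np.sin(a),np.cos(a)]]);print("tile in fix",R.T@(to-o))
print("hinge",o+R@[.072,0],"target",o+R@[-.003,0])
# clamp tip: pixel (183,138)
print("cap",c2((332,103),.176));l,r=c2((85,70),.17),c2((572,150),.17);d=l-r
print("panel c",(l+r)/2,np.linalg.norm(d),"ang",np.arctan2(-d[0],d[1]))
for p,q in[((118,242),(370,278)),((75,258),(412,302))]:
    l,r=c2(p,.014),c2(q,.014);d=l-r;print("base",l,r,(l+r)/2,np.linalg.norm(d),np.arctan2(-d[0],d[1]))
print("jar",ray("top",(320,162),.048),"tin",ray("top",(309,314),.031))
# clamp tip top-end
for th in(.95,1.0,1.05,1.1,1.15,1.2):
    X=np.r_[o+R@[.072-.093*np.cos(th),0],.05+.093*np.sin(th)];print(th,proj("side",X),proj("top",X))
E
```

```text
fixture [0.62779918 0.03916156] -0.1678931683786693 0.0014000413338962209
tile [0.566604   0.05113852] -0.2039988640910872 0.0023351740735868542
tile in fix [-0.06233613  0.0015825 ]
hinge [0.69878679 0.02712996] target [0.62484136 0.03966288]
cap [ 0.61085449 -0.23116154]
panel c [ 0.60968342 -0.23090805] 0.14489599369956982 ang -0.1516915724458811
base [ 0.58439099 -0.18308282] [ 0.57294491 -0.2717162 ] [ 0.57866795 -0.22739951] 0.08936939733862176 -0.12842881226722191
base [ 0.57849726 -0.16798715] [ 0.56469285 -0.28645365] [ 0.57159505 -0.2272204 ] 0.11926807025687883 -0.11600273251576357
jar [ 0.69382332 -0.08772954  0.048     ] tin [ 0.43243777 -0.07275801  0.031     ]
0.95 [215.38262494 255.67485851] [240.35685368 180.8229503 ]
1.0 [212.61547999 253.14083871] [240.55957623 178.1358286 ]
1.05 [209.77813599 250.68271808] [240.798591   175.37917078]
1.1 [206.87952555 248.30840718] [241.0734073 172.5613712]
1.15 [203.92883307 246.02550645] [241.38338309 169.69118729]
1.2 [200.93544809 243.8412667 ] [241.72772532 166.77769863]
```

The rows are not in the units I measure in: shifts go in mm. I convert before sending: -0.036 m is -36, -0.029 m is -29.

```bash
cat >> h.py <<'E'
FO=np.array([.6278,.0392]);FA=-.168;FR=np.array([[np.cos(FA),-np.sin(FA)],[np.sin(FA),np.cos(FA)]])
def fx(x,y,z): return np.r_[FO+FR@[x,y],z]
def go(X,yaw=None):
    s=manip.sense();R=np.array(s["tcp_rot"]);y=np.arctan2(R[1,0],R[0,0]);p=np.array(s["ee_pos"])
    if yaw is None: yaw=y
    t=-(yaw-y);t=(t+np.pi/2)%np.pi-np.pi/2
    yn=y-t;Rn=np.array([[np.cos(yn),np.sin(yn),0],[np.sin(yn),-np.cos(yn),0],[0,0,-1]])
    d=Rn.T@(np.array(X)-p)
    print("turn %.3f then d %s |%.3f| q6 %.2f F %s t %.1f"%(t,np.round(d,4),np.linalg.norm(d),s["joints"][5],np.round(s["contact_force"],1),s["time"]))
E
python3 jog.py '[{"twist": -0.098},{"x": -29,"y": -36},{"x": -29,"y": -36},{"x": -29,"y": -36},{"x": -29,"y": -36},{"x": -29,"y": -36},{"x": -29,"y": -36},{"x": -29,"y": -36},{"x": -29,"y": -36},{"x": -29,"y": -36}]' 0.03 20
python3 -c "
from h import *
go(fx(-.141,0,.026),np.pi+FA)"
```

```text
time: 1.1
ee_pos: [0.3742, 0.2624, 0.248]
tcp_rot: [[-0.986, 0.167, -0.0], [0.167, 0.986, -0.0], [0.0, -0.0, -1.0]]
contact_force: [0.8, -0.7, -0.1]
opening: 0.0299
grasp_force: 0.0
turn 0.000 then d [-0.1463 -0.1776  0.222 ] |0.320| q6 -1.04 F [ 0.8 -0.7 -0.1] t 1.1
```

In the tool's units: 0.045 m is 45, -0.036 m is -36.

```bash
python3 jog.py '[{"x": -29,"y": -36},{"x": -29,"y": -36},{"x": -29,"y": -36},{"x": -29,"y": -36},{"x": -30,"y": -34},{"z": 45},{"z": 45},{"z": 45},{"z": 45},{"z": 30}]'
python3 - <<'E'
from h import *
go(fx(-.141,0,.026),np.pi+FA)
a=manip.capture("side");cv2.imwrite("pics/s1.png",cv2.resize(a[210:410,140:380],None,fx=3,fy=3))
E
```

```text
time: 2.1
ee_pos: [0.4859, 0.0644, 0.0349]
tcp_rot: [[-0.986, 0.167, -0.005], [0.167, 0.986, 0.0], [0.005, -0.0, -1.0]]
contact_force: [0.5, -0.0, 0.4]
opening: 0.0303
grasp_force: 0.0
turn -0.000 then d [-0.0032 -0.0011  0.0089] |0.009| q6 -1.50 F [ 0.5 -0.   0.4] t 2.1
```

View pics/s1.png

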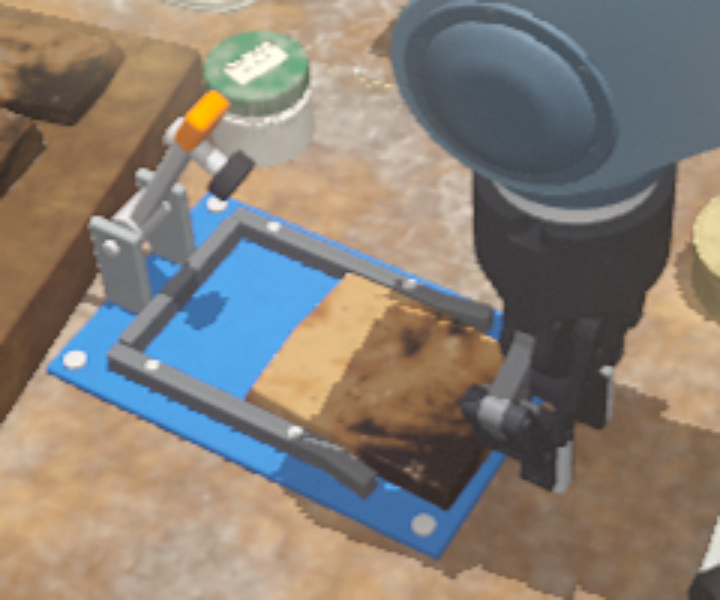

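The fingers stand just in front of the tile's front edge, at about (500,420) in the crop, and clear of the rail mouths. I'll lower them and push slowly.

```bash
python3 jog.py '[{"z": 12},{},{"x": -10},{"x": -10},{"x": -10},{"x": -10},{"x": -10},{"x": -10},{}]'
python3 -c "
from h import *
go(fx(-.067,0,.026),np.pi+FA)"
```

```text
time: 3.05
ee_pos: [0.5494, 0.0538, 0.0268]
tcp_rot: [[-0.986, 0.167, 0.003], [0.167, 0.986, -0.0], [-0.003, 0.0, -1.0]]
contact_force: [-0.9, 0.8, -0.3]
opening: 0.0302
grasp_force: 0.0
turn -0.000 then d [-0.0127 -0.0013  0.0008] |0.013| q6 -1.51 F [-0.9  0.8 -0.3] t 3.0
```

In the tool's units: -0.005 m is -5, -0.004 m is -4.

```bash
python3 jog.py '[{"x": -5},{"x": -4},{"x": -2},{}]'; python3 jog.py '[{"x": -2},{"x": -1},{}]'
python3 -c "
from h import *
go(fx(-.067,0,.026),np.pi+FA)"
```

```text
time: 3.45
ee_pos: [0.5584, 0.0524, 0.0263]
tcp_rot: [[-0.986, 0.167, 0.0], [0.167, 0.986, -0.0], [-0.0, 0.0, -1.0]]
contact_force: [-0.7, -0.5, 0.3]
opening: 0.0303
grasp_force: 0.0
time: 3.75
ee_pos: [0.5612, 0.0519, 0.0263]
tcp_rot: [[-0.986, 0.167, 0.0], [0.167, 0.986, -0.0], [-0.0, 0.0, -1.0]]
contact_force: [0.1, 0.1, 0.1]
opening: 0.0297
grasp_force: 0.2
turn 0.000 then d [-0.0008 -0.0014  0.0003] |0.002| q6 -1.51 F [0.1 0.1 0.1] t 3.8
```

```bash
for i in 1 2 3; do python3 jog.py '[{"x": -2},{}]' | egrep 'ee_|cont'; done; python3 - <<'E'
from h import *
cv2.imwrite("pics/s2.png",cv2.resize(manip.capture("side")[210:410,140:380],None,fx=3,fy=3))
E
```

```text
ee_pos: [0.5628, 0.0517, 0.0262]
contact_force: [-3.0, 1.3, 1.6]
ee_pos: [0.5629, 0.0517, 0.0258]
contact_force: [-9.5, 1.3, 6.8]
ee_pos: [0.563, 0.0517, 0.0253]
contact_force: [-14.3, 2.3, 10.5]
```

View pics/s2.png

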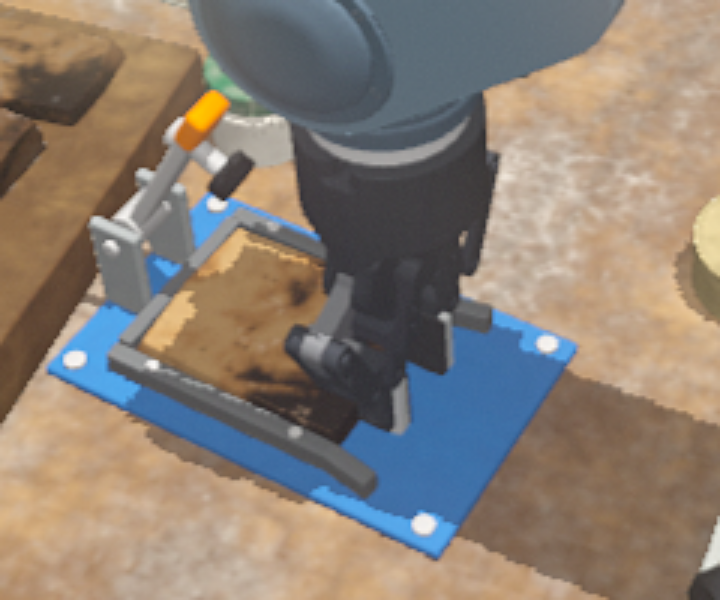

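The tile's rear edge is against the stop bar and square, and the contact force has risen to 14 N. I'll back off, rise, close the fingers and go behind the raised arm.

In the tool's units: -0.05 m is -50, -0.04 m is -40.

```bash
python3 jog.py '[{"x": 25},{"z": -50},{"z": -50},{"z": -50},{"z": -50},{"x": -40},{"x": -40},{"x": -40},{"x": -40},{}]' 0.0 20
python3 -c "
from h import *
go(fx(.073,0,.137),np.pi+FA)"
```

```text
time: 5.4
ee_pos: [0.7035, 0.0269, 0.2248]
tcp_rot: [[-0.986, 0.168, 0.001], [0.168, 0.986, -0.001], [-0.001, -0.0, -1.0]]
contact_force: [-0.8, -0.2, -0.7]
opening: -0.0001
grasp_force: 0.0
turn -0.001 then d [ 0.0037 -0.0005  0.0878] |0.088| q6 -1.52 F [-0.8 -0.2 -0.7] t 5.4
```

In the tool's units: 0.045 m is 45, 0.042 m is 42.

```bash
python3 jog.py '[{"z": 45},{"z": 42},{},{"x": 12},{"x": 10},{"x": 8,"z": 4},{"x": 7,"z": 4},{}]'
python3 -c "
from h import *
go(fx(.039,0,.129),np.pi+FA)"
```

```text
time: 6.2
ee_pos: [0.6629, 0.0348, 0.1316]
tcp_rot: [[-0.986, 0.167, -0.0], [0.167, 0.986, 0.0], [0.0, 0.0, -1.0]]
contact_force: [0.1, -0.5, 0.4]
opening: -0.0001
grasp_force: 0.0
turn 0.000 then d [-0.0036 -0.0015  0.0026] |0.005| q6 -1.52 F [ 0.1 -0.5  0.4] t 6.2
```

In the tool's units: 0.0065 m is 6.5, 0.006 m is 6.

```bash
python3 jog.py '[{"x": 4,"y": -1,"z": 6},{"x": 4,"z": 6.5},{"x": 4.7,"z": 6},{"x": 4.7,"z": 6}]'|egrep "ee|cont"
python3 - <<'E'
from h import *
cv2.imwrite("pics/s3.png",cv2.resize(manip.capture("side")[210:410,140:380],None,fx=3,fy=3))
E
```

```text
ee_pos: [0.646, 0.0364, 0.1059]
contact_force: [2.2, -0.3, 1.0]
```

View pics/s3.png

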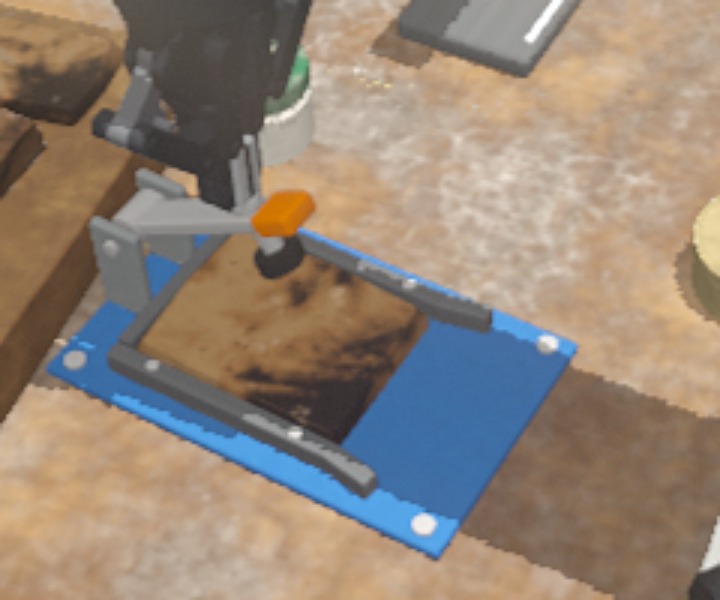

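The fingers are pushing the arm down just behind the orange tip at (283,212), and the tile is still seated. I'll carry on around the arc.

In the tool's units: 0.003 m is 3, 0.001 m is 1.

```bash
python3 jog.py '[{"x": 3.5,"z": 6.3},{"x": 3,"z": 6.3},{"x": 1.5,"z": 5.5},{"x": 1.5,"z": 5.5},{"x": 1,"z": 4},{}]'|egrep "ee|cont"
for i in 1 2 3; do python3 jog.py '[{"z": 2.5},{}]'|egrep "ee|cont"; done
```

```text
ee_pos: [0.6354, 0.0383, 0.0782]
contact_force: [0.4, -0.1, -0.4]
ee_pos: [0.6359, 0.0382, 0.0764]
contact_force: [0.0, -0.5, -0.2]
ee_pos: [0.636, 0.0382, 0.074]
contact_force: [1.0, -0.4, -0.3]
ee_pos: [0.636, 0.0382, 0.0714]
contact_force: [0.1, -0.3, 0.4]
```

```bash
for i in 1 2 3; do python3 jog.py '[{"z": 2},{}]'|egrep "ee|cont"; done;  python3 - <<'E'
from h import *
cv2.imwrite("pics/s4.png",cv2.resize(manip.capture("side")[210:410,140:380],None,fx=3,fy=3))
E
```

```text
ee_pos: [0.6361, 0.0382, 0.0712]
contact_force: [-5.1, -0.1, 10.8]
ee_pos: [0.6362, 0.0382, 0.0711]
contact_force: [-11.7, 0.5, 20.9]
ee_pos: [0.6362, 0.0382, 0.071]
contact_force: [-18.7, 0.6, 32.1]
```

View pics/s4.png

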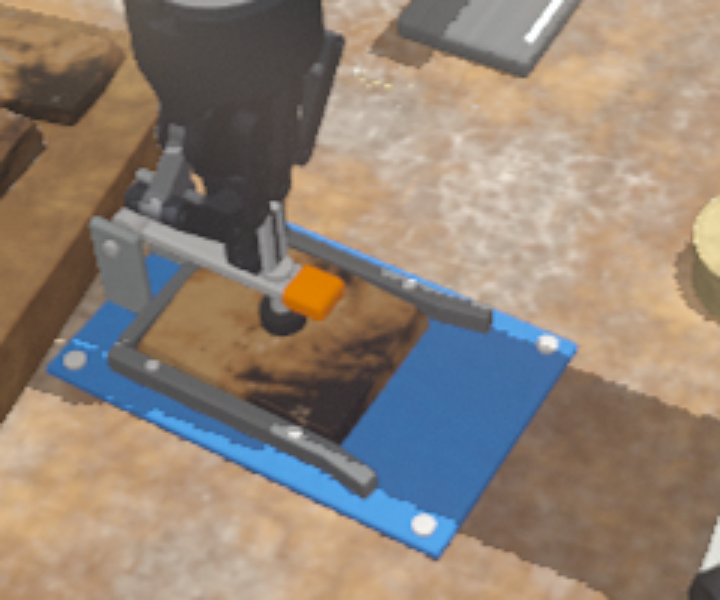

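The pad is down on the tile at (283,318) with the arm level, and the force rose sharply at the end. I'll lift off and go over the sign.

In the tool's units: -0.05 m is -50, -0.015 m is -15.

```bash
python3 jog.py '[{"z": -10},{"z": -50},{"z": -50},{"z": -50},{"z": -15},{"y": -50},{"y": -50},{"y": -50},{"y": -50},{"y": -50}]' 0.045 25 |egrep "ee|cont"
python3 jog.py '[{"twist": 0.15},{"twist": 0.15},{"twist": 0.15},{"twist": 0.15},{"twist": 0.15},{"twist": 0.15},{"twist": 0.15},{"twist": 0.15},{"twist": 0.15},{"twist": 0.15}]'|egrep "ee|cont"
python3 -c "
from h import *
go([.611,-.2318,.168],np.pi/2-.15)"
```

```text
ee_pos: [0.5933, -0.2099, 0.2397]
contact_force: [0.6, 0.4, -0.2]
ee_pos: [0.5939, -0.2081, 0.2395]
contact_force: [0.1, 1.0, -0.5]
turn 0.047 then d [-0.0209  0.0205  0.0715] |0.077| q6 -0.41 F [ 0.1  1.  -0.5] t 10.5
```

In the tool's units: 0.04 m is 40, 0.031 m is 31.

```bash
python3 jog.py '[{"twist": 0.047},{"x": -21,"y": 20.5},{},{"z": 40},{"z": 31},{}]' |egrep "ee|cont"
python3 jog.py '[{},{},{},{},{}]' 0 40
python3 -c "
from h import *
go([.611,-.2318,.168],np.pi/2-.15)
cv2.imwrite('pics/s5.png',manip.capture('side'))"
```

```text
ee_pos: [0.608, -0.2298, 0.1632]
contact_force: [-0.2, 1.0, -0.4]
time: 11.6
ee_pos: [0.6117, -0.2323, 0.1722]
tcp_rot: [[0.143, 0.99, 0.001], [0.99, -0.143, -0.001], [-0.001, 0.001, -1.0]]
contact_force: [-4.9, 0.1, 3.1]
opening: 0.0109
grasp_force: 38.9
turn 0.006 then d [ 0.0004 -0.0007  0.0042] |0.004| q6 -0.39 F [-4.9  0.1  3.1] t 11.6
```

View pics/s5.png

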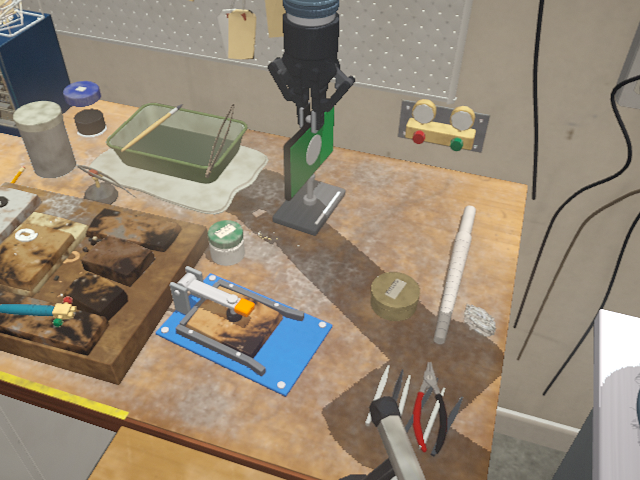

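The sign is gripped over its top edge at (310,115), the fixture is closed, and the jar and tin are untouched. I'll spin it now.

```bash
python3 jog.py '[{"twist": 0.15},{"twist": 0.15},{"twist": 0.15},{"twist": 0.15},{"twist": 0.15},{"twist": 0.15},{"twist": 0.15},{"twist": 0.15},{"twist": 0.15},{"twist": 0.15}]'|egrep "ee|cont|rot|opening"
python3 jog.py '[{"twist": 0.15},{"twist": 0.15},{"twist": 0.15},{"twist": 0.15},{"twist": 0.15},{"twist": 0.15},{"twist": 0.15},{"twist": 0.15},{"twist": 0.15},{}]'|egrep "ee|cont|rot|opening"
python3 -c "
from h import *
go([.611,-.2318,.168],np.pi/2-.122)
cv2.imwrite('pics/s6.png',manip.capture('side')[60:260,200:440])"
```

```text
ee_pos: [0.6107, -0.2311, 0.1721]
tcp_rot: [[0.997, -0.079, -0.003], [-0.079, -0.997, 0.002], [-0.003, -0.001, -1.0]]
contact_force: [-9.2, 5.3, 7.6]
opening: 0.0114
ee_pos: [0.6116, -0.23, 0.1721]
tcp_rot: [[0.145, -0.989, -0.0], [-0.989, -0.145, 0.003], [-0.003, -0.0, -1.0]]
contact_force: [-4.8, 8.2, 6.1]
opening: 0.0113
turn 0.268 then d [0.0018 0.0004 0.0041] |0.005| q6 2.46 F [-4.8  8.2  6.1] t 13.7
```

View pics/s6.png

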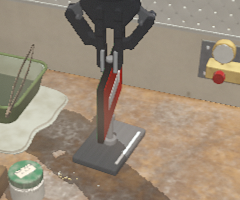

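The red face with its white bar now points to the front at (112,90), about 0.27 rad short of square. I'll regrasp for the rest.

```bash
python3 jog.py '[{},{},{},{},{"z": -40},{"z": -30},{"twist": -0.15},{"twist": -0.15},{"twist": -0.15},{"twist": -0.15}]' 0.045 |egrep "ee|cont|open"
python3 jog.py '[{"twist": -0.15},{"twist": -0.15},{"twist": -0.15},{"twist": -0.15},{"twist": -0.15},{"twist": -0.15},{"twist": -0.15},{"twist": -0.15},{"twist": -0.15},{"twist": -0.15}]' >/dev/null
python3 jog.py '[{"twist": -0.15},{"twist": -0.15},{"twist": -0.15},{"twist": -0.15},{"twist": -0.15},{"twist": -0.15},{"twist": -0.142},{}]'
python3 -c "
from h import *
go([.611,-.2318,.168],np.pi/2-.122)"
```

```text
ee_pos: [0.6116, -0.2322, 0.2398]
contact_force: [-0.1, -0.4, -0.1]
opening: 0.0449
time: 16.5
ee_pos: [0.6116, -0.2322, 0.2397]
tcp_rot: [[-0.147, 0.989, 0.0], [0.989, 0.147, -0.0], [-0.0, 0.0, -1.0]]
contact_force: [-0.0, 0.5, 0.6]
opening: 0.0451
grasp_force: 0.0
turn 0.269 then d [ 0.0003 -0.0006  0.0717] |0.072| q6 -0.68 F [-0.   0.5  0.6] t 16.5
```

In the tool's units: 0.04 m is 40, 0.031 m is 31.

```bash
python3 jog.py '[{"z": 40},{"z": 31},{}]' |egrep "ee|cont"
python3 jog.py '[{},{},{},{},{},{"twist": 0.135},{"twist": 0.134},{}]' 0 40|egrep "ee|cont|rot|open"
python3 jog.py '[{},{},{},{"z": -40},{"z": -40},{"x": 50},{"x": 50},{"x": 50},{"x": 50},{}]' 0.045 |egrep "ee|cont|open"
python3 - <<'E'
from h import *
a=manip.capture("top");cv2.imwrite("pics/t2.png",a);c=a[175:255,350:480].astype(int)
b0=cv2.imread("pics/top0.png")[175:255,350:480].astype(int)
def line(img,mask,z,w=None):
    ys,xs=np.nonzero(mask);P=np.array([ray("top",(x+350,y+175),z)[:2] for x,y in zip(xs,ys)])
    c=P.mean(0);u,s,v=np.linalg.svd(P-c);d=v[0]*np.sign(v[0][1]);q=(P-c)@d
    return len(P),c.round(4),"len",round(float(np.ptp(q)),3),"ang",round(float(np.arctan2(-d[0],d[1])),4)
for n,i in(("old",b0),("new",c)):
    m=(i.min(2)>170);m[:44]=0
    print(n,"white line",line(i,m,.014))
B,G,R=c[...,0],c[...,1],c[...,2]
m=(R>90)&(G<60)&(B<60);print("red",line(c,m,.12))
m=(c.max(2)<70)&(abs(R-B)<15);n,l,s,_=cv2.connectedComponentsWithStats(m.astype(np.uint8));
for k in np.argsort(-s[1:,4])[:3]+1: print(s[k],line(c,l==k,.17))
E
```

```text
ee_pos: [0.6086, -0.2304, 0.1631]
contact_force: [-0.7, 0.3, -0.7]
ee_pos: [0.6116, -0.2328, 0.1713]
tcp_rot: [[0.123, 0.992, 0.0], [0.992, -0.123, -0.002], [-0.002, 0.001, -1.0]]
contact_force: [-6.6, 1.0, 7.2]
opening: 0.0113
ee_pos: [0.6359, -0.0278, 0.2487]
contact_force: [0.1, -0.8, 0.1]
opening: 0.0447
old white line (179, array([ 0.5785, -0.2272]), 'len', 0.09, 'ang', -0.1266)
new white line (175, array([ 0.5786, -0.2274]), 'len', 0.09, 'ang', -0.1274)
red (642, array([ 0.6075, -0.233 ]), 'len', 0.151, 'ang', -0.1333)
[ 12  14  50  15 266] (266, array([ 0.6166, -0.187 ]), 'len', 0.072, 'ang', -0.0798)
[ 70  23  45  14 228] (228, array([ 0.6053, -0.2712]), 'len', 0.065, 'ang', -0.1493)
[64 19  6  2  6] (6, array([ 0.6207, -0.2328]), 'len', 0.007, 'ang', -0.1347)
```

In the tool's units: -0.05 m is -50, -0.03 m is -30.

```bash
python3 jog.py '[{"y": -20,"z": -30},{"y": -50},{"y": -50},{"y": -50},{}]' |egrep "ee|cont"
python3 - <<'E'
from h import *
s0=cv2.imread("pics/side0.png");s=manip.capture("side");t0=cv2.imread("pics/top0.png");t=manip.capture("top")
for n,im in(("side",s),("top",t)):
    i=im.astype(int);m=(i[...,2]>180)&(i[...,1]>70)&(i[...,1]<150)&(i[...,0]<50)
    m[:150]=0;m[300 if n=="top" else 340:]=0;m[:,:180]=0;m[:,340:]=0
    ys,xs=np.nonzero(m);print(n,len(xs),xs.mean() if len(xs) else 0,ys.mean() if len(xs) else 0)
    for th in(0,.05,.1):print(th,proj(n,fx(.072-.093*np.cos(th),0,.05+.093*np.sin(th))))
d=lambda a,b,r:np.abs(a[r].astype(int)-b[r]).mean()
print("tin",d(s,s0,np.s_[270:320,370:420]),d(t,t0,np.s_[293:337,288:330]),"jar",d(s,s0,np.s_[220:265,206:246]),d(t,t0,np.s_[146:182,305:336]))
# tile front edge in top: seated corners -> profile along fixture x of the blue/brown transition
for y in(-.03,-.015,.015,.03):
    xs=np.arange(-.07,.06,.001);k=[]
    for x in xs:
        u,v=proj("top",fx(x,y,.022)).round().astype(int);k.append(int(t[v,u,0])-int(t[v,u,2])>40)
    print(y,"tile from",[round(float(x),3) for x,a,b in zip(xs[1:],k[:-1],k[1:]) if a!=b])
E
```

```text
ee_pos: [0.4614, -0.0125, 0.2766]
contact_force: [1.1, -0.2, 0.9]
side 77 245.57142857142858 308.7792207792208
0 [245.75077831 306.92952661]
0.05 [245.43871154 304.55465279]
0.1 [244.97394795 302.10265376]
top 5 247.6 210.2
0 [243.04626408 210.94662921]
0.05 [242.63745783 210.53969976]
0.1 [242.25169445 209.9956306 ]
tin 11.961866666666667 30.6242784992785 jar 19.01351851851852 3.2565710872162486
-0.03 tile from [-0.056, 0.058]
-0.015 tile from [-0.057, 0.057]
0.015 tile from [-0.055]
0.03 tile from [-0.054, 0.058]
```

The hold-down arm is level, the tile's front edge is at x ≈ -56 mm as it should be when seated, and the sign is square to within about 0.01 rad. The differences around the tin and jar fit the robot's shadow and body covering them, as the arm never went near either.

```bash
python3 -c "
from station import manip
print(manip.sense()['time'],manip.sign_off())"
```

```text
the job is handed in; nothing more can be done
19.25 None
```

I handed the job in at 19.25 s: the tile is against the rear stop, the hold-down pad rests on it, and the sign shows red to the front, square to within about 0.01 rad; the arm never went near the tin or jar, though the final image check on them was inconclusive.

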